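# Bolt down the cryostat sample stage crosswise and close its radiation shields

## Task

Bolt the sample stage down on the cold head with the T-handle socket wrench: all four bolts are finger tight, so turn them clockwise in two passes of about 45 degrees per bolt, working crosswise in each pass (after a bolt comes the one opposite it) and starting the second pass only when all four have had their first turn. Then close up with the radiation shields that are laid out: lower them gently over the stage from the smallest to the largest, each nested over the one before and sitting square on its own ledge, and leave the wrench back in its stand. Turn the bolts with the wrench only, and leave the bottle, wafer box and probe positioner where they are.

Things in the scene. Friction and masses are not known exactly. Their poses are not given: they have to be found in the camera images.
- station: Cold head of a cryostat, fixed, round and stepped. Origin on its axis at table level, z up. Foot flange 200 mm diameter, top at z = 18 mm (seat of the large shield); step 152 mm diameter, top at 28 mm (seat of the middle shield); step 128 mm diameter, top at 38 mm (seat of the small shield); brass-coloured sample stage 106 mm diameter, top at 50 mm, edge chamfered 4 mm.
- bolt1: Hexagon bolt 1 of 4 with its fixed washer (34 mm diameter, 2 mm thick) on the sample stage; 72 mm pitch circle, numbered clockwise seen from above; across from bolt 3. Origin on the bolt axis under the washer, 50 mm above the table; this frame does not turn with the head.
- head1 (a point): Centre of the top of bolt 1's dark hexagon head, 67 mm above the table; turns with it. Head 24 mm across flats, 15 mm tall above the washer, top edge chamfered 3 mm; z up along the bolt, x square to one of its flats. A red paint line runs from the centre along x.
- turn1 (a joint): How far bolt 1 has been tightened, rad; 0 = finger tight at the start, growing as the head turns clockwise seen from above (45 degrees = 0.785). It turns against about 0.25 N m of friction and stays where it is left; end stop at 2.3.
- bolt2: Hexagon bolt 2 of 4 with its fixed washer (34 mm diameter, 2 mm thick) on the sample stage; 72 mm pitch circle, numbered clockwise seen from above; across from bolt 4. Origin on the bolt axis under the washer, 50 mm above the table; this frame does not turn with the head.
- head2 (a point): Centre of the top of bolt 2's dark hexagon head, 67 mm above the table; turns with it. Head 24 mm across flats, 15 mm tall above the washer, top edge chamfered 3 mm; z up along the bolt, x square to one of its flats. A red paint line runs from the centre along x.
- turn2 (a joint): How far bolt 2 has been tightened, rad; 0 = finger tight at the start, growing as the head turns clockwise seen from above (45 degrees = 0.785). It turns against about 0.25 N m of friction and stays where it is left; end stop at 2.3.
- bolt3: Hexagon bolt 3 of 4 with its fixed washer (34 mm diameter, 2 mm thick) on the sample stage; 72 mm pitch circle, numbered clockwise seen from above; across from bolt 1. Origin on the bolt axis under the washer, 50 mm above the table; this frame does not turn with the head.
- head3 (a point): Centre of the top of bolt 3's dark hexagon head, 67 mm above the table; turns with it. Head 24 mm across flats, 15 mm tall above the washer, top edge chamfered 3 mm; z up along the bolt, x square to one of its flats. A red paint line runs from the centre along x.
- turn3 (a joint): How far bolt 3 has been tightened, rad; 0 = finger tight at the start, growing as the head turns clockwise seen from above (45 degrees = 0.785). It turns against about 0.25 N m of friction and stays where it is left; end stop at 2.3.
- bolt4: Hexagon bolt 4 of 4 with its fixed washer (34 mm diameter, 2 mm thick) on the sample stage; 72 mm pitch circle, numbered clockwise seen from above; across from bolt 2. Origin on the bolt axis under the washer, 50 mm above the table; this frame does not turn with the head.
- head4 (a point): Centre of the top of bolt 4's dark hexagon head, 67 mm above the table; turns with it. Head 24 mm across flats, 15 mm tall above the washer, top edge chamfered 3 mm; z up along the bolt, x square to one of its flats. A red paint line runs from the centre along x.
- turn4 (a joint): How far bolt 4 has been tightened, rad; 0 = finger tight at the start, growing as the head turns clockwise seen from above (45 degrees = 0.785). It turns against about 0.25 N m of friction and stays where it is left; end stop at 2.3.
- wrench: Steel T-handle socket wrench, loose, 0.3 kg, upright in its stand. Origin: centre of the socket's lower rim, z up the shaft. Socket 37 mm outside, hexagon 26 mm across flats, 20 mm deep, x square to a flat (9 degrees of play either way on a bolt; there the rim rests on the washer, 52 mm above the table). Shaft 15 mm. Blue bar along x, 110 long, 18 wide, 20 tall, its centre 140 mm above the origin.
- stand: Wrench stand, fixed: black cup on a grey 84 mm square foot. Origin on its axis at table level. Cup 44 mm bore, flared to 58 mm at the mouth, 52 mm tall; the wrench's rim rests on its floor 8 mm above the table.
- shield_s: Small radiation shield, loose; absent = None from the start. Copper-coloured can, open below: 120 mm outside diameter, wall 3 mm, 60 mm tall, on its flat top a central black knob 24 mm diameter, 22 mm tall. Origin: centre of its lower rim, z up. Stands on its rim. Seat: third (highest) ledge, around the sample stage, rim 38 mm above the table, 3 mm of room all round.
- shield_m: Middle-sized radiation shield, loose; absent = None from the start. Brass-coloured can, open below: 144 mm outside diameter, wall 3 mm, 100 mm tall, on its flat top a central black knob 24 mm diameter, 22 mm tall. Origin: centre of its lower rim, z up. Stands on its rim. Seat: second ledge, rim 28 mm above the table, 3 mm of room all round.
- shield_l: Large radiation shield, loose; absent = None from the start. Bare aluminium can, open below: 168 mm outside diameter, wall 3 mm, 140 mm tall, on its flat top a central black knob 24 mm diameter, 22 mm tall. Origin: centre of its lower rim, z up. Stands on its rim. Seat: foot flange (lowest ledge), rim 18 mm above the table, 3 mm of room all round.
- bottle: Bystander: white bottle with a red cap, 60 mm diameter, 150 mm tall. Origin under its centre.
- wafer_box: Bystander: round white wafer box, 116 mm diameter, 25 mm tall. Origin under its centre.
- positioner: Bystander: blue and black probe positioner, 100 x 70 x 90 mm. Origin under its centre.
Mind the look-alikes: they are no part of the job. Leave any brown look-alike of the wrench alone.

How it is judged:
On the way, in this order (a step that is already met when the one before it is completed fails the run):
1. First pass: two opposite bolts have been turned by about 45 degrees (over 0.5 rad), the other two not yet (under 0.25) (((value of joint each of turn1, turn3 above 0.5 rad and value of joint each of turn2, turn4 below 0.25 rad) or (value of joint each of turn2, turn4 above 0.5 rad and value of joint each of turn1, turn3 below 0.25 rad))), for 0.1 s.
2. First pass done: all four bolts have been turned by about 45 degrees (0.5 to 1.1 rad) (value of joint turn1 between 0.5 and 1.1 rad and value of joint turn2 between 0.5 and 1.1 rad and value of joint turn3 between 0.5 and 1.1 rad and value of joint turn4 between 0.5 and 1.1 rad), for 0.1 s.
3. Second pass: two opposite bolts have been turned to about 90 degrees (over 1.22 rad), the other two are still at their first turn (under 1.1) (((value of joint each of turn1, turn3 above 1.22 rad and value of joint each of turn2, turn4 below 1.1 rad) or (value of joint each of turn2, turn4 above 1.22 rad and value of joint each of turn1, turn3 below 1.1 rad))), for 0.1 s.
4. Second pass done: all four bolts have been turned to about 90 degrees (over 1.22 rad) (value of joint each of turn1, turn2, turn3, turn4 above 1.22 rad), for 0.1 s.
At the end, for the whole second after the job is handed in: All bolts at 1.22 to 1.95 rad; wrench upright (0.15 rad) in its stand, axis within 8 mm, rim under 14 mm above the table; every shield present upright (0.05 rad) on its own ledge, rim height within 4 mm, centred on the cold head within 6 mm; all at rest (all of step 4 and value of joint each of turn1, turn2, turn3, turn4 below 1.95 rad and horizontal distance between wrench and stand below 0.008 m and height (world z) of wrench below 0.014 m and angle between wrench's own z axis and vertical below 0.15 rad and linear speed of each of wrench, shield_s, shield_m, shield_l below 0.03 m/s and horizontal distance between each of shield_s, shield_m, shield_l and station below 0.006 m and z of shield_s in the frame of station between 0.034 and 0.042 m and angle between each of shield_s, shield_m, shield_l's own z axis and vertical below 0.05 rad and z of shield_m in the frame of station between 0.024 and 0.032 m and z of shield_l in the frame of station between 0.014 and 0.022 m); the robot touches nothing.
It fails at once if a bolt gets its second turn (past 1.1 rad) while another has not had its first (under 0.5 rad) (value of joint any of turn1, turn2, turn3, turn4 above 1.1 rad and value of joint any of turn1, turn2, turn3, turn4 below 0.5 rad).
It fails at once if the fingers touch a bolt (contact force between the fingers and bolt1 above 1 N or contact force between the fingers and bolt2 above 1 N or contact force between the fingers and bolt3 above 1 N or contact force between the fingers and bolt4 above 1 N).
It fails at once if a shield is dropped on to the cold head: falling free more than 15 mm above its ledge ((horizontal distance between shield_s and station below 0.05 m and z of shield_s in the frame of station above 0.053 m and linear speed of shield_s above 0.4 m/s and contact force between the fingers and shield_s below 0.02 N) or (horizontal distance between shield_m and station below 0.05 m and z of shield_m in the frame of station above 0.043 m and linear speed of shield_m above 0.4 m/s and contact force between the fingers and shield_m below 0.02 N) or (horizontal distance between shield_l and station below 0.05 m and z of shield_l in the frame of station above 0.033 m and linear speed of shield_l above 0.4 m/s and contact force between the fingers and shield_l below 0.02 N)).
It fails at once if a bystander is shifted by more than 30 mm (distance of any of bottle, wafer_box, positioner from where it was at the start of the episode above 0.03 m).
Of shield_s, shield_m, shield_l only 2 to 3 are there at a start; the rules pass over those that are not, and their reading is None.
At some moment in a run one of shield_s, shield_m, shield_l may be knocked a few centimetres aside while the robot is not near it.
It also fails if it takes over 210 s, if anything falls off the work surface, if the arm or the gripper's body presses on something with over 40 N, if the wrist force passes 120 N, or if a joint passes its speed limit or range.

## Robot

A 6-joint arm with a two-finger parallel gripper is mounted at the origin on the work surface. World frame = base frame: x ahead of the robot, y to its left, z up, the work surface at z = 0. Lengths are in m, angles in rad, forces in N, time in s.
With the tool pointing down it reaches from about 0.375 to 0.975 m from the base axis. Payload 3.8 kg.
Tool frame: the origin (TCP) lies midway between the tips of the shut fingers; the grasp point (between the pads) lies 19 mm behind it; z points along the fingers, y is the line along which they close (so a half turn about z gives the same grasp; the last joint's range is limited). The gripper opens to 88 mm and grips with 3 to 60 N. Pads are 18 mm wide; open, the fingers measure 123 mm over their backs; the gripper's body (75 mm by 187 mm) begins 45 mm behind the grasp point.
Start: joints at [1.236, 0.264, 1.604, -0, 1.274, -0.037], TCP at [0.198, 0.645, 0.239] pointing down, gripper open.
Joint ranges: [-2.63, 2.63], [-0.94, 2.18], [0.31, 2.57], [-1.31, 4.45], [0, 2.66], [-2.55, 2.55]. Speed limits (rad/s): [2.57, 2.57, 3.14, 3.14, 3.14, 3.14].

## Interface

Orientations are given as a rotation vector (axis times angle).
In Python, from cell import manip, inverse_kinematics, cams, order gives the robot as it stands. Calls block until the motion is done:
- manip.move_pose(position, orientation): joint-space move of the TCP to a pose.
- manip.move_linear(position, rate=0.15, rot=None): straight line of the TCP; rot=None keeps the orientation; rate is the mean speed in m/s.
- manip.set_joints(angles): joint-space move.
- manip.set_gripper(opening, force=None): finger opening in m; force is the grip in N (None keeps the last); returns when the fingers have stopped.
- manip.dwell(seconds).
- inverse_kinematics(position, orientation): joint angles nearest the present ones, or None.
- manip.state(): the state.
- cams.capture(name): name is "scene" or "side" or "wrist"; returns a dict with "image" (384x512x3 uint8, blue, green, red), "z_map" (384x512 float32, m along the optical axis (not along the pixel's ray), 0 where there is no reading), "intrinsics" (3x3 intrinsics, pixels), "position" and "orientation" of the camera in the world; the wrist camera has in their place "T_tool_cam" (4x4, takes a point from camera to tool coordinates, whose origin is the TCP and whose axes are the flange's). Camera axes: x right, y down, z forward; pixel columns grow to the right and rows downward; lengths in m; the calibration is good to about 2 mm. The wrist camera is an equidistant fisheye: a pixel r from the principal point sees the ray r / f radians off the axis. A picture is of the moment at which its call begins: read the wrist's pose just before it.
A pose or a line that the arm cannot do raises manip.IKError and nothing moves.
- order.close_job(): hands the job in; it is judged then, once.
The state is a dict: "clock": time; "joint_pos": joint angles; "joint_velocities": joint speeds; "tau": joint torques, N m; "tool_pos": TCP position; "tcp_rot": TCP orientation; "contact_force": force on the tool from outside, world axes, zero at the start; "moment": the same for the moment, N m; "gripper_width": finger opening in m; "grasp_force": force on a finger pad.
Only numpy, scipy, OpenCV 4.12 (cv2) and the standard library are available. Lean on these libraries where they do the work, as an engineer would, in place of code of your own. Each camera call takes 0.05 s, during which the arm holds its last target. There are 200 camera calls.

## Working session

There is one attempt and no reset: what is moved stays moved. The work goes in short steps, each a Python script; the robot and the scene stay as the last script left them, time stands still between calls to the robot, and variables do not carry over. Pictures are saved under pics/ and viewed, at most 14 in all, crops included, and the job is handed in when it is done.

```bash
ls; mkdir -p pics
python3 - <<'E'
from cell import manip,cams
import cv2,numpy as np
print(manip.state())
for n in("scene","side","wrist"):
    c=cams.capture(n);cv2.imwrite(f"pics/{n}0.png",c["image"]);np.savez(f"pics/{n}0.npz",**c)
    print(n,{k:v for k,v in c.items() if k not in("image","z_map")})
a=cv2.imread("pics/scene0.png");b=cv2.imread("pics/side0.png")
cv2.imwrite("pics/scene0b.png",cv2.resize(a,(800,600),interpolation=cv2.INTER_CUBIC))
cv2.imwrite("pics/side0b.png",cv2.resize(b,(800,600),interpolation=cv2.INTER_CUBIC))
E
```

```text
pics
{'clock': 0.0, 'joint_pos': array([ 1.23606168e+00,  2.64736282e-01,  1.60533483e+00,  7.39407819e-06,
        1.27371169e+00, -3.69313818e-02]), 'joint_velocities': array([-3.16464734e-04,  4.99256851e-04, -1.95516247e-03, -1.02515675e-03,
       -1.45818963e-04, -3.68532305e-05]), 'tau': array([-1.41867848e-03, -5.02120757e+01, -3.56867158e+01,  7.26799783e-02,
        2.94738414e-02, -1.73670605e-04]), 'tool_pos': array([0.19784932, 0.64462295, 0.23742053]), 'tcp_rot': array([-0.46600363, -3.10642038,  0.00337855]), 'contact_force': array([-0.73044239, -0.88428479,  0.28250478]), 'moment': array([0.02450791, 0.02340626, 0.006541  ]), 'grasp_force': 0.0, 'gripper_width': 0.08824248702509531}
scene {'intrinsics': array([[366.16010424,   0.        , 254.67482606],
       [  0.        , 366.16010424, 191.92464162],
       [  0.        ,   0.        ,   1.        ]]), 'position': array([1.08109009, 0.28589752, 0.67424518]), 'orientation': array([-1.28227728, -2.30664365,  0.93058002])}
side {'intrinsics': array([[430.48120476,   0.        , 264.30999922],
       [  0.        , 430.48120476, 191.91123156],
       [  0.        ,   0.        ,   1.        ]]), 'position': array([ 0.5748915 , -0.87472428,  0.60654412]), 'orientation': array([-2.1463289 ,  0.02174292, -0.00917331])}
wrist {'intrinsics': array([[297.31863964,   0.        , 260.27417068],
       [  0.        , 297.31863964, 192.61289819],
       [  0.        ,   0.        ,   1.        ]]), 'T_tool_cam': array([[ 8.12224286e-04, -9.60401581e-01, -2.78618276e-01,
         7.00348772e-02],
       [ 9.99999407e-01,  9.82061350e-04, -4.69995974e-04,
         1.70952888e-03],
       [ 7.25005116e-04, -2.78617729e-01,  9.60401809e-01,
        -1.45541184e-01],
       [ 0.00000000e+00,  0.00000000e+00,  0.00000000e+00,
         1.00000000e+00]])}
```

View pics/scene0b.png

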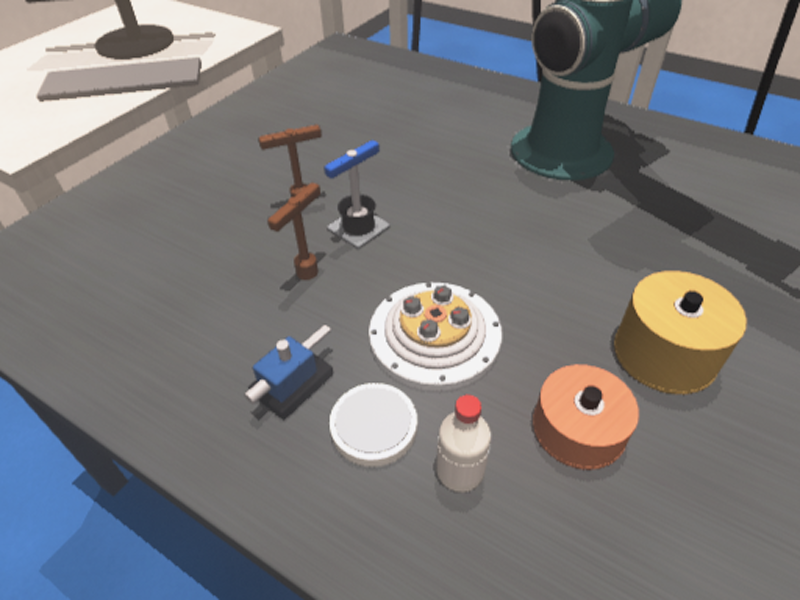

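View pics/side0b.png

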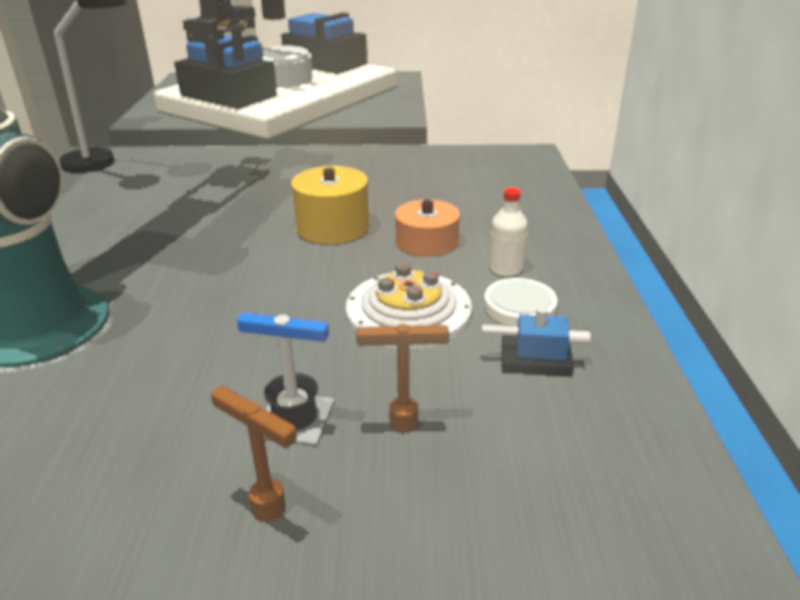

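Scene (800x600 view): the wrench candidates are the blue T-bar at (352,158) in a black cup, and brown T's at (290,137) and (295,205). I choose the blue one because it is in the stand. The cold head is at (435,330), the copper small shield at (588,410) and the brass middle shield at (685,330). There is no aluminium shield. Side view agrees: blue T at (283,327).

```bash
cat > h.py <<'E'
from cell import manip,inverse_kinematics,cams,order
import cv2,numpy as np
from scipy.spatial.transform import Rotation as R
def pts(c,uv=None):
    """world points per pixel from depth (pinhole cams)"""
    K=c["intrinsics"];z=c["z_map"];v,u=np.indices(z.shape)
    p=np.stack([(u-K[0,2])/K[0,0]*z,(v-K[1,2])/K[1,1]*z,z],-1)
    P=p@R.from_rotvec(c["orientation"]).as_matrix().T+c["position"]
    P[z==0]=np.nan
    return P
def circle(xy):
    A=np.c_[2*xy,np.ones(len(xy))];s=np.linalg.lstsq(A,(xy**2).sum(1),rcond=None)[0]
    return s[:2],np.sqrt(s[2]+s[:2]@s[:2])
def down(yaw):
    """tool down; tool y axis (closing line) at world angle yaw"""
    y=np.array([np.cos(yaw),np.sin(yaw),0]);z=np.array([0,0,-1.]);x=np.cross(y,z)
    return R.from_matrix(np.c_[x,y,z]).as_rotvec()
def wrist():
    s=manip.state();c=cams.capture("wrist");T=np.eye(4)
    T[:3,:3]=R.from_rotvec(s["tcp_rot"]).as_matrix();T[:3,3]=s["tool_pos"]
    return c,T@c["T_tool_cam"]
def ray(c,T,uv,h):
    """fisheye pixels -> world points on plane z=h"""
    K=c["intrinsics"];d=np.atleast_2d(uv)-K[:2,2];r=np.hypot(*d.T)
    th=r/K[0,0];r=np.maximum(r,1e-9)
    q=np.c_[d/r[:,None]*np.sin(th)[:,None],np.cos(th)]@T[:3,:3].T
    return T[:3,3]+q*((h-T[2,3])/q[:,2])[:,None]
def wproj(c,T,P):
    q=(np.atleast_2d(P)-T[:3,3])@T[:3,:3];r=np.hypot(q[:,0],q[:,1]);th=np.arctan2(r,q[:,2])
    return q[:,:2]/r[:,None]*th[:,None]*c["intrinsics"][0,0]+c["intrinsics"][:2,2]
E
cat > m0.py <<'E'
from h import *
for n in("scene","side"):
    c=dict(np.load(f"pics/{n}0.npz"));P=pts(c);hsv=cv2.cvtColor(c["image"],cv2.COLOR_BGR2HSV)
    H,S,V=[hsv[...,i].astype(int) for i in range(3)];z=P[...,2]
    inw=(P[...,0]>.2)&(P[...,0]<1.1)&(abs(P[...,1])<.8)&(z>-.02)&(z<.3)
    q=P[inw&(z<.01)];print(n,"table z",np.median(q[:,2]))
    m=inw&(H>100)&(H<125)&(S>120);
    for nm,mm in(("bar",m&(z>.13)),("bartop",m&(z>.152)),("posit",m&(z<.11))):
        q=P[mm]; 
        if len(q)<5: continue
        c0,e=cv2.minAreaRect(q[:,:2].astype(np.float32)*1000)[:2]
        w,v=np.linalg.eigh(np.cov(q[:,:2].T));print(nm,len(q),q.mean(0).round(4),"rect",np.round(c0),np.round(e),"zmax",np.percentile(q[:,2],95).round(4),"axis deg",np.degrees(np.arctan2(v[1,1],v[0,1])).round(1))
    for nm,mm in(("copper",inw&(H<14)&(S>120)&(z>.05)&(z<.066)&(P[...,1]>0)),("brass",inw&(H>14)&(H<32)&(S>120)&(z>.092)&(z<.108)),("stage",inw&(H>10)&(H<32)&(S>120)&(z>.042)&(z<.056)),
       ("white",inw&(S<60)&(V>140)&(z<.07)),("bottlecap",inw&((H<6)|(H>174))&(S>150)&(z>.12)),("brown",inw&(H<14)&(S>120)&(z>.1)&(P[...,1]<.0))):
        k,lab,st,cen=cv2.connectedComponentsWithStats(mm.astype(np.uint8))
        for i in range(1,k):
            if st[i,4]<30: continue
            q=P[lab==i];c0,r=cv2.minEnclosingCircle(q[:,:2].astype(np.float32));print(nm,st[i,4],"enc",np.round(c0,4),round(r,4),"z",np.percentile(q[:,2],[5,50,95]).round(4))
E
python3 m0.py
```

```text
scene table z 0.0008936094511229342
bar 270 [ 0.4402 -0.221   0.1538] rect [ 436. -224.] [ 18. 108.] zmax 0.1598 axis deg 167.1
bartop 173 [ 0.4407 -0.2225  0.1573] rect [ 436. -224.] [ 18. 108.] zmax 0.1601 axis deg 167.6
posit 461 [ 0.7785 -0.1022  0.0654] rect [ 774. -105.] [46. 66.] zmax 0.0673 axis deg 163.5
copper 2283 enc [0.6231 0.2658] 0.0606 z [0.0582 0.0609 0.0627]
brass 2627 enc [0.4386 0.3268] 0.0728 z [0.0975 0.101  0.1027]
stage 48 enc [ 0.564  -0.0045] 0.0146 z [0.0495 0.051  0.0524]
stage 43 enc [0.5515 0.0418] 0.0161 z [0.0491 0.051  0.0529]
stage 291 enc [0.4598 0.3278] 0.0679 z [0.0428 0.0491 0.0551]
stage 38 enc [0.6019 0.0664] 0.0205 z [0.0457 0.049  0.0511]
white 34 enc [ 0.4404 -0.2141] 0.0214 z [0.0399 0.0425 0.0537]
white 40 enc [ 0.4524 -0.2585] 0.0184 z [0.007  0.0094 0.0113]
white 133 enc [ 0.4383 -0.2029] 0.0432 z [0.0062 0.0088 0.0106]
white 3146 enc [0.5758 0.0193] 0.1099 z [0.0154 0.0202 0.0491]
white 115 enc [ 0.698  -0.1082] 0.0489 z [0.0485 0.0537 0.0561]
white 51 enc [0.6207 0.0318] 0.0167 z [0.0493 0.0528 0.0613]
white 110 enc [ 0.8228 -0.1102] 0
[... 1097 characters left out ...]
age 93 enc [ 0.6153 -0.0041] 0.0264 z [0.044  0.0496 0.0519]
stage 46 enc [ 0.4224 -0.369 ] 0.0071 z [0.0427 0.0473 0.0547]
white 80105 enc [0.6127 0.1536] 0.7288 z [-0.0012  0.0007  0.0038]
white 109 enc [0.2363 0.7498] 0.046 z [-0.0009  0.0021  0.0045]
white 113 enc [0.3359 0.6049] 0.0621 z [-0.0003  0.0019  0.0036]
white 30 enc [0.6211 0.264 ] 0.0176 z [0.06   0.0625 0.0654]
white 40 enc [ 0.5917 -0.0146] 0.0149 z [0.0488 0.0529 0.0566]
white 178 enc [ 0.4352 -0.2311] 0.0249 z [0.0393 0.0433 0.0647]
white 123 enc [ 0.4546 -0.257 ] 0.0168 z [0.0056 0.0084 0.0105]
bottlecap 66 enc [0.7565 0.16  ] 0.0143 z [0.1406 0.1489 0.1512]
brown 400 enc [ 0.422  -0.3714] 0.0524 z [0.1079 0.1419 0.1497]
```

Run:
```python
from h import *
yaw=np.radians(77.5)
for y in(yaw,yaw-np.pi): print(np.round(inverse_kinematics([.4345,-.2245,.30],down(y)),2),np.round(inverse_kinematics([.58,.022,.23],down(y)),2))
j=min((inverse_kinematics([.4345,-.2245,.28],down(y)) for y in(yaw,yaw-np.pi)),key=lambda q:abs(q[5]))
manip.set_joints(j);c,T=wrist();cv2.imwrite("pics/w1.png",c["image"]);np.savez("pics/w1.npz",T=T,**c)
y0=manip.state()
manip.move_pose([.578,.02,.26],y0["tcp_rot"]);c,T=wrist();cv2.imwrite("pics/w2.png",c["image"]);np.savez("pics/w2.npz",T=T,**c)
a=np.hstack([cv2.imread(f"pics/w{i}.png")[:,80:480] for i in(1,2)]);cv2.imwrite("pics/w12.png",a);print(a.shape,manip.state()["clock"])
```

```text
[-0.53 -0.13  1.91  0.    1.36 -1.88] [-0.01  0.09  1.82 -0.    1.23 -1.36]
[-0.53 -0.13  1.91 -0.    1.36  1.26] [-0.01  0.09  1.82 -0.    1.23  1.78]
(384, 800, 3) 4.5083
```

View pics/w12.png

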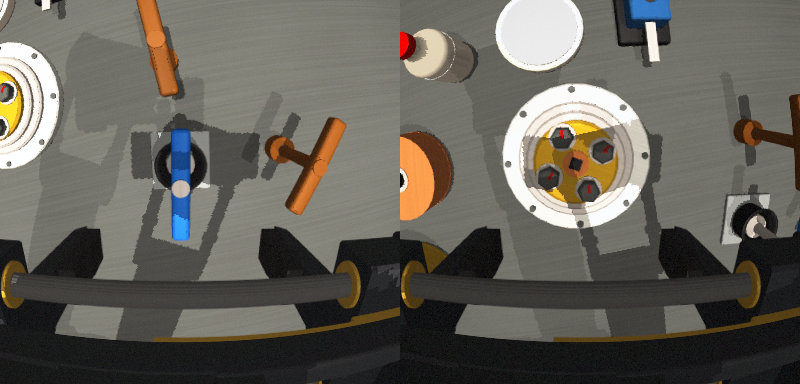

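The close view shows the blue wrench at (180,185) alone in the black cup, with the brown ones at (155,45) and (318,165), so the choice stands. On the right are the cold head at (575,157) and four dark bolts with red lines at (562,137), (603,150), (590,188) and (550,177).

```bash
cat > st.py <<'E'
from h import *
def station(c,T,guess,show=None):
    """flange centre, pitch phase, head angles (deg) from a wrist picture"""
    hsv=cv2.cvtColor(c["image"],cv2.COLOR_BGR2HSV);H,S,V=[hsv[...,i].astype(int) for i in range(3)]
    v,u=np.indices(H.shape);uv=np.c_[u.ravel(),v.ravel()].astype(float)
    G=ray(c,T,uv,.018)[:,:2].reshape(*H.shape,2)
    ctr=np.array(guess)
    # flange edge: radial scan outward, last white pixel
    from scipy.interpolate import interp1d
    for _ in range(3):
        e=[]
        for a in np.radians(np.arange(0,360,3)):
            r=np.arange(.075,.125,.0005);X=np.c_[ctr+r[:,None]*[np.cos(a),np.sin(a)],np.full(len(r),.018)]
            p=wproj(c,T,X).astype(np.float32)
            g=cv2.remap(np.where(S<50,V,0).astype(np.float32),p[:,0],p[:,1],cv2.INTER_LINEAR).ravel()
            g=cv2.GaussianBlur(g[:,None],(1,9),2).ravel();d=np.diff(g);k=d.argmin()
            if d[k]<-6: e.append(X[k,:2])
        e=np.array(e);c1,r1=circle(e)
        for _ in range(4):
            res=abs(np.hypot(*(e-c1).T)-r1);e2=e[res<max(.0015,np.median(res)*2)];c1,r1=circle(e2)
        ctr=c1
    print("flange",ctr.round(4),"r",r1.round(4),len(e2))
    # red lines on plane .067
    G=ray(c,T,uv,.067)[:,:2].reshape(*H.shape,2);d=G-ctr;rr=np.hypot(d[...,0],d[...,1])
    red=((H<8)|(H>172))&(S>130)&(V>70)&(rr<.055)&(rr>.022)
    n,lab,s,cen=cv2.connectedComponentsWithStats(red.astype(np.uint8),connectivity=8)
    dark=(V<95)&(S<90)&(rr<.058)&(rr>.016)
    nd,ld,sd,cd=cv2.connectedComponentsWithStats((dark|red).astype(np.uint8))
    return ctr,red,dark,G,(n,lab,s,cen),(nd,ld,sd,cd)
if __name__=="__main__":
    z=dict(np.load("pics/w2.npz"));T=z["T"]
    ctr,red,dark,G,rc,dc=station(z,T,[.578,.02])
    for i in range(1,rc[0]):
        if rc[2][i,4]>3: print("red",rc[2][i,4],rc[3][i].round(1),(ray(z,T,rc[3][i],.067)[0,:2]-ctr).round(4))
    for i in range(1,dc[0]):
        if dc[2][i,4]>50:
            p=ray(z,T,dc[3][i],.064)[0,:2]-ctr;print("dark",dc[2][i,4],dc[3][i].round(1),p.round(4),np.hypot(*p).round(4),np.degrees(np.arctan2(*p[::-1])).round(1))
    im=z["image"].copy();im=cv2.resize(im[90:230,160:340],None,fx=4,fy=4,interpolation=cv2.INTER_CUBIC);cv2.imwrite("pics/w2c.png",im)
    # blue bar top in w1
    z=dict(np.load("pics/w1.npz"));T=z["T"];h=cv2.cvtColor(z["image"],cv2.COLOR_BGR2HSV)
    m=((h[...,0]>100)&(h[...,0]<125)&(h[...,1]>120)).astype(np.uint8);m[:,:200]=0;m[:,320:]=0
    c=max(cv2.findContours(m,0,1)[0],key=cv2.contourArea)[:,0].astype(float)
    w=ray(z,T,c,.158)[:,:2];(cx,cy),wh,an=cv2.minAreaRect((w*1000).astype(np.float32));print("bar",cx,cy,wh,an)
E
python3 st.py
```

```text
flange [0.5868 0.0247] r 0.0987 112
red 27 [241. 134.] [0.0395 0.0076]
red 28 [285.6 149. ] [ 0.0116 -0.0386]
red 24 [230.2 175.7] [-0.0053  0.0311]
red 25 [269.  188.7] [-0.0306 -0.01  ]
dark 304 [241.7 138.9] [0.0335 0.0083] 0.0345 13.8
dark 374 [282.4 151.4] [ 0.0092 -0.0345] 0.0357 -75.1
dark 387 [228.3 177.5] [-0.0076  0.0343] 0.0351 102.5
dark 367 [268.1 190.5] [-0.0333 -0.0084] 0.0344 -165.8
bar 462.74957275390625 -228.56857299804688 (18.127532958984375, 55.826210021972656) 78.02359008789062
```

View pics/w2c.png

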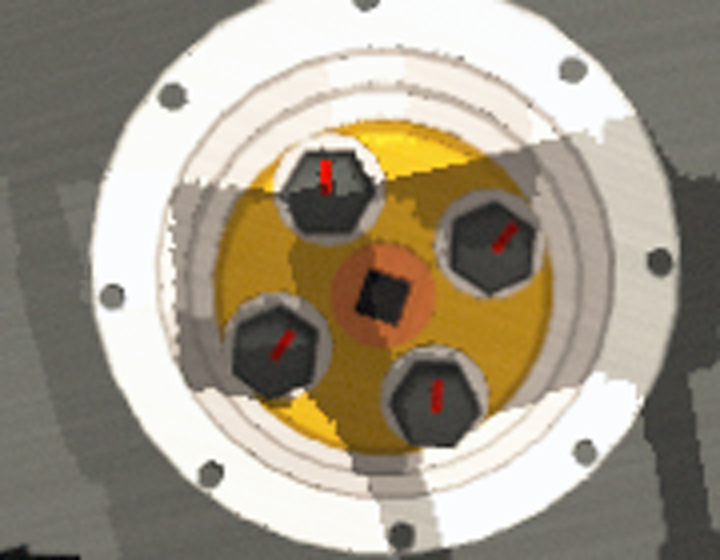

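The crop shows all four heads with clear red lines: (325,175), (505,237), (283,345) and (436,397). I'll measure again with the camera turned a half turn to cancel calibration offset, and do the same for the wrench.

```bash
cat > m1.py <<'E'
from st import *
def heads(z,T,guess):
    ctr,red,dark,G,rc,dc=station(z,T,guess);ph=[];out=[]
    ang=[]
    for i in range(1,dc[0]):
        if dc[2][i,4]>100:
            p=ray(z,T,dc[3][i],.063)[0,:2]-ctr
            if abs(np.hypot(*p)-.036)<.005: ang.append(np.degrees(np.arctan2(*p[::-1])))
    ph=np.degrees(np.angle(np.mean(np.exp(4j*np.radians(ang)))))/4
    if ph<0: ph+=90
    for k in range(4):
        a=np.radians(ph+90*k);hc=ctr+.036*np.array([np.cos(a),np.sin(a)])
        m=red&(np.hypot(*(np.moveaxis(G,-1,0)-hc[:,None,None]))<.014)
        q=G[m];d=q-q.mean(0);w,v=np.linalg.eigh(d.T@d);x=v[:,1];x=x*np.sign(x@(q.mean(0)-hc)) 
        off=(q.mean(0)-hc);perp=x[0]*off[1]-x[1]*off[0]
        out.append(np.degrees(np.arctan2(x[1],x[0])));print(f"head@{ph+90*k:.1f} n{len(q)} red {out[-1]:.1f} dist {np.hypot(*off)*1e3:.1f} perp {perp*1e3:.1f}mm")
    return ctr,ph,out
def bar(z,T,hgt=.158,guess=None):
    h=cv2.cvtColor(z["image"],cv2.COLOR_BGR2HSV);v,u=np.indices(h.shape[:2])
    W=ray(z,T,np.c_[u.ravel(),v.ravel()].astype(float),hgt)[:,:2].reshape(*h.shape[:2],2)
    m=(h[...,0]>100)&(h[...,0]<125)&(h[...,1]>120)&(np.hypot(*(np.moveaxis(W,-1,0)-np.array(guess)[:,None,None]))<.08)
    c0,wh,an=cv2.minAreaRect((W[m]*1000).astype(np.float32));w,vv=np.linalg.eigh(np.cov(W[m].T));print("bar",np.round(c0,1),np.round(wh,1),"axis",np.degrees(np.arctan2(vv[1,1],vv[0,1])).round(1));return np.array(c0)/1000
if __name__=="__main__":
    z=dict(np.load("pics/w2.npz"));heads(z,z["T"],[.585,.025]);z=dict(np.load("pics/w1.npz"));bar(z,z["T"],guess=[.4345,-.2245])
    s=manip.state();y=np.radians(77.5)
    for yy in(y,y-np.pi):
        q=inverse_kinematics([.586,.024,.2],down(yy))
        if abs(q[5])<2.4: manip.set_joints(q);c,T=wrist();heads(c,T,[.585,.025])
    manip.set_joints(inverse_kinematics([.4345,-.2245,.28],down(yy)));c,T=wrist();bar(c,T,guess=[.4345,-.2245]);print(manip.state()["joint_pos"].round(2),manip.state()["clock"])
E
python3 m1.py
```

```text
flange [0.5868 0.0247] r 0.0987 112
head@13.9 n27 red -13.0 dist 4.6 perp -0.0mm
head@103.9 n24 red -50.1 dist 5.1 perp 0.1mm
head@193.9 n25 red -13.7 dist 4.6 perp -0.3mm
head@283.9 n28 red -46.3 dist 4.7 perp -0.4mm
bar [ 437.2 -220.2] [ 23.8 109.2] axis 167.8
flange [0.5859 0.025 ] r 0.0985 112
head@13.8 n28 red -13.7 dist 5.7 perp 0.3mm
head@103.8 n37 red -49.5 dist 5.4 perp 0.5mm
head@193.8 n37 red -17.3 dist 5.8 perp 0.2mm
head@283.8 n32 red -47.7 dist 5.6 perp 0.3mm
flange [0.5869 0.0247] r 0.0985 111
head@13.8 n35 red -12.2 dist 4.7 perp -0.2mm
head@103.8 n33 red -49.8 dist 4.6 perp -0.2mm
head@193.8 n33 red -15.6 dist 4.4 perp -0.1mm
head@283.8 n38 red -47.3 dist 4.6 perp -0.3mm
bar [ 436.4 -224.9] [ 32.8 109.4] axis 167.8
[-0.53 -0.12  1.94  0.    1.32  1.26] 11.1083
```

```bash
cat > b.py <<'E'
from h import *
C=np.array([.5865,.0248]);PH=13.8;OFF=.121
def head(k): a=np.radians(PH+90*k);return C+.036*np.array([np.cos(a),np.sin(a)])
def rim(): return manip.state()["tool_pos"][2]-OFF
def fz(): return manip.state()["contact_force"]
def rep(t): s=manip.state();print(t,"t%.1f"%s["clock"],"tcp",s["tool_pos"].round(4),"F",s["contact_force"].round(1),"M",s["moment"].round(2),"w %.4f g %.0f"%(s["gripper_width"],s["grasp_force"]),"j6 %.2f"%s["joint_pos"][5])
def lower(xy,psi,ztgt,step=.004,rate=.03,lim=15):
    """lower TCP to ztgt in small steps, stop when the upward force grows"""
    f0=fz()[2];z=manip.state()["tool_pos"][2]
    while z>ztgt+1e-4:
        z=max(z-step,ztgt);manip.move_linear([*xy,z],rate=rate,rot=down(psi))
        if fz()[2]-f0>lim: rep("  push");return False
    return True
def turn(k,phi,deg,lash=9):
    """engage bolt k (head x at phi deg) and turn it deg clockwise"""
    xy=head(k);n=(phi+30)%60+ (60 if (phi+30)%60<25 else 0);p0=np.radians(n)
    manip.move_linear([*xy,.095+OFF],rate=.2,rot=down(p0));rep(f"over {k} psi {n:.0f}")
    manip.move_linear([*xy,.069+OFF],rate=.08)
    ok=lower(xy,p0,.0535+OFF);rep(f" down {ok} rim {rim()*1e3:.1f}")
    if not ok and rim()>.062: return False
    m0=manip.state()["moment"][2];tot=deg+lash
    for d in np.linspace(0,tot,7)[1:]:
        manip.move_linear([*xy,.0535+OFF],rate=.05,rot=down(p0-np.radians(d)))
    rep(f" turned, dMz {manip.state()['moment'][2]-m0:.2f}")
    manip.move_linear([*xy,.0535+OFF],rate=.05,rot=down(p0-np.radians(tot-5)))  # back off inside the play
    manip.move_linear([*xy,.095+OFF],rate=.08);rep(" up")
    return True
E
python3 - <<'E'
from b import *
p=np.radians(77.7);xy=[.436,-.2245]
manip.set_gripper(.06);manip.move_pose([*xy,.2],down(p));manip.move_linear([*xy,.1295],rate=.1);rep("at")
manip.set_gripper(0,60);rep("grip")
manip.move_linear([*xy,.155],rate=.05);rep("lift")
manip.move_linear([*xy,.216],rate=.1);rep("lift2")
c,T=wrist();cv2.imwrite("pics/w3.png",c["image"]);c=cams.capture("side");cv2.imwrite("pics/s3.png",c["image"])
cv2.imwrite("pics/s3c.png",np.hstack([cv2.imread("pics/w3.png")[100:300,150:370],cv2.resize(c["image"][130:330,60:280],None,fx=1,fy=1)]))
E
```

```text
at t15.2 tcp [ 0.4364 -0.2247  0.13  ] F [0.6 0.7 0.3] M [0.02 0.06 0.01] w 0.0598 g 0 j6 -1.88
grip t15.9 tcp [ 0.4361 -0.2245  0.1296] F [-0.6  0.   1.6] M [0.04 0.02 0.02] w 0.0172 g 60 j6 -1.88
lift t16.6 tcp [ 0.436  -0.2245  0.1552] F [-0.3 -0.6 -2.7] M [-0.02  0.04 -0.04] w 0.0173 g 60 j6 -1.88
lift2 t17.3 tcp [ 0.4356 -0.2243  0.2155] F [-0.3  0.9 -3. ] M [ 0.   -0.06  0.01] w 0.0174 g 60 j6 -1.88
```

View pics/s3c.png

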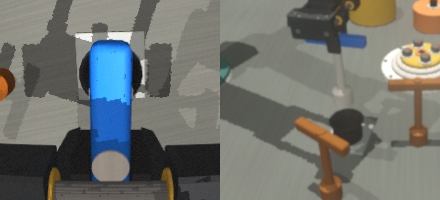

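The wrench hangs upright in the fingers, clear of its cup, with the bar cap visible at wrist pixel (260,268). Checking the along-bar offset from it and turning the first bolt.

Run:
```python
from b import *
s=manip.state();c,T=wrist();z=s["tool_pos"][2]+.029
im=c["image"];h=cv2.cvtColor(im,cv2.COLOR_BGR2HSV);m=(h[...,0]>100)&(h[...,0]<125)&(h[...,1]>120)
m[:, :225]=0;m[:,300:]=0
Rt=R.from_rotvec(s["tcp_rot"]).as_matrix()
v,u=np.nonzero(m);e=[u[v<v.min()+2].mean(),v.min()]
g=(h[...,1]<60)&(h[...,2]>90);g[:250]=0;g[:,:240]=0;g[:,285:]=0;g[285:]=0
vv,uu=np.nonzero(g);print(len(vv),uu.min(),uu.max(),vv.min(),vv.max())
for n,q in(("barend",e),("cap top",[uu[vv<vv.min()+2].mean(),vv.min()]),("cap",[uu.mean(),vv.mean()])):
    print(n,np.round(q,1),((ray(c,T,q,z)[0]-s["tool_pos"])@Rt*1e3).round(1))
print(turn(0,-13,45))
```

```text
978 242 279 250 281
barend [260.2 140. ] [ 57.6   1.5 -28.9]
cap top [260.1 250. ] [  9.9   1.4 -29. ]
cap [260.2 266.1] [  1.7   1.5 -29. ]
over 0 psi 77 t19.2 tcp [0.621  0.0325 0.216 ] F [-0.1 -0.8 -3.4] M [ 0.03  0.02 -0.05] w 0.0176 g 60 j6 -1.33
 down True rim 53.3 t20.9 tcp [0.6214 0.0333 0.1743] F [ 0.8 -0.7 -2.6] M [-0.28 -0.17  0.04] w 0.0172 g 60 j6 -1.33
 turned, dMz 0.04 t22.7 tcp [0.6212 0.0333 0.1744] F [-2.2 -4.8 -1.3] M [-1.17  0.63  0.08] w 0.0173 g 60 j6 -0.39
 up t23.6 tcp [0.6217 0.0337 0.2166] F [-0.5 -0.1 -3. ] M [-0.07  0.05 -0.02] w 0.0174 g 60 j6 -0.48
True
```

```bash
cat > look.py <<'E'
from b import *
import m1
def look(psi=60,d=.11,z=.25,name=None):
    p=np.radians(psi);x=np.array([-np.sin(p),np.cos(p)])
    manip.move_linear([*(C-d*x),z],rate=.25,rot=down(p))
    c,T=wrist()
    if name: cv2.imwrite(name,c["image"][60:300,120:400])
    return m1.heads(c,T,C)
E
python3 - <<'E'
from look import *
look(name="pics/w4.png");rep("")
E
```

```text
flange [0.5866 0.0247] r 0.0986 100
head@13.6 n31 red -53.5 dist 5.1 perp -0.1mm
head@103.6 n27 red -51.3 dist 4.8 perp 0.1mm
head@193.6 n33 red -17.6 dist 4.7 perp 0.0mm
head@283.6 n30 red -48.6 dist 4.8 perp 0.1mm
 t24.4 tcp [ 0.6807 -0.0296  0.2487] F [-0.5  0.  -2.5] M [ 0.01  0.03 -0.  ] w 0.0171 g 60 j6 -1.13
```

View pics/w4.png

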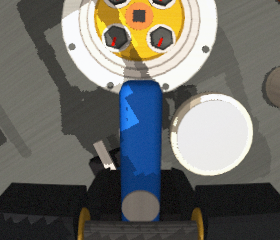

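The picture shows the heads still readable past the bar at (115,40) and (160,38). Bolt 0 turned about 40°, so I'm adding a little lash and doing the opposite bolt next.

Run:
```python
from look import *
for k,f in((2,-15.5),(1,-49.8),(3,-47.2)):
    if not turn(k,f,45,12): print("FAIL",k);break
look()
```

```text
over 2 psi 74 t25.2 tcp [0.5525 0.0163 0.2168] F [-0.2  0.3 -3. ] M [-0.01 -0.07  0.01] w 0.0171 g 60 j6 -1.32
 down True rim 53.3 t26.9 tcp [0.5515 0.0162 0.1743] F [ 0.4 -1.6 -3. ] M [-0.32 -0.15 -0.02] w 0.0170 g 60 j6 -1.32
 turned, dMz 0.09 t28.8 tcp [0.5512 0.0161 0.1744] F [-3.  -3.9 -1.2] M [-1.06  0.69  0.07] w 0.0171 g 60 j6 -0.33
 up t29.7 tcp [0.5518 0.0165 0.2166] F [-0.1  0.4 -3. ] M [-0.07  0.06  0.01] w 0.0173 g 60 j6 -0.41
over 1 psi 40 t30.1 tcp [0.5772 0.0597 0.215 ] F [ 0.1 -0.6 -3.4] M [-0.06  0.03 -0.03] w 0.0172 g 60 j6 -0.64
 down True rim 53.2 t31.7 tcp [0.5777 0.0597 0.1742] F [-1.6 -2.1 -2.8] M [-0.71  0.16  0.03] w 0.0169 g 60 j6 -0.64
 turned, dMz -0.06 t33.6 tcp [0.5776 0.0598 0.1743] F [-2.9 -3.7 -4. ] M [-0.91  0.95 -0.02] w 0.0176 g 60 j6 0.35
 up t34.5 tcp [0.5783 0.06   0.2167] F [ 0.4 -0.8 -3.4] M [-0.14  0.06 -0.04] w 0.0173 g 60 j6 0.27
over 3 psi 43 t35.6 tcp [ 0.5948 -0.01    0.2154] F [-0.   0.1 -3.1] M [-0.01  0.01  0.01] w 0.0170 g 60 j6 -0.80
 down True rim 53.2 t37.3 tcp [ 0.5949 -0.0102  0.1742] F [-0.6 -3.  -4.1] M [-0.74  0.11 -0.02] w 0.0173 g 60 j6 -0.81
 turned, dMz 0.12 t39.2 tcp [ 0.5948 -0.0101  0.1743] F [-3.4 -4.3 -3.8] M [-0.94  0.97  0.1 ] w 0.0170 g 60 j6 0.18
 up t40.1 tcp [ 0.5955 -0.0099  0.2167] F [ 0.5  0.3 -3.2] M [-0.01  0.06  0.03] w 0.0175 g 60 j6 0.10
flange [0.5866 0.0247] r 0.0986 100
head@14.0 n33 red -53.2 dist 5.0 perp -0.1mm
head@104.0 n30 red -93.0 dist 4.8 perp -0.0mm
head@194.0 n29 red -54.4 dist 4.9 perp -0.3mm
head@284.0 n30 red -89.3 dist 4.8 perp -0.5mm
```

Run:
```python
from look import *
for k,f in((0,-52.5),(2,-53.7),(1,-92),(3,-88.4)):
    if not turn(k,f,50,12): print("FAIL",k);break
look()
```

```text
over 0 psi 38 t42.1 tcp [0.6218 0.0333 0.2165] F [ 0.8  0.3 -2.5] M [-0.06  0.01  0.04] w 0.0174 g 60 j6 -0.64
 down True rim 53.2 t43.7 tcp [0.6213 0.0333 0.1742] F [ 0.6 -3.2 -3.3] M [-0.72  0.17  0.05] w 0.0174 g 60 j6 -0.64
 turned, dMz 0.04 t45.7 tcp [0.6212 0.0335 0.1743] F [-2.8 -3.2 -3.3] M [-0.91  1.05  0.1 ] w 0.0171 g 60 j6 0.44
 up t46.6 tcp [0.6219 0.0336 0.2168] F [-1.3 -0.1 -3.4] M [-0.02  0.09  0.01] w 0.0177 g 60 j6 0.35
over 2 psi 36 t47.8 tcp [0.5516 0.0163 0.2157] F [ 0.6 -0.1 -3.3] M [-0.03  0.01  0.02] w 0.0172 g 60 j6 -0.65
 down True rim 53.2 t49.4 tcp [0.5513 0.0161 0.1742] F [-1.  -2.3 -3.5] M [-0.75  0.27  0.04] w 0.0175 g 60 j6 -0.65
 turned, dMz -0.01 t51.4 tcp [0.5513 0.0163 0.1743] F [-3.  -2.7 -3.6] M [-0.75  1.03  0.03] w 0.0172 g 60 j6 0.43
 up t52.3 tcp [0.552  0.0164 0.2167] F [-0.2  0.7 -3.6] M [-0.03  0.12  0.03] w 0.0172 g 60 j6 0.35
over 1 psi 58 t53.8 tcp [0.5777 0.0597 0.2157] F [ 0.1  0.2 -2.9] M [-0.05  0.01  0.03] w 0.0173 g 60 j6 -0.95
 down True rim 53.2 t55.4 tcp [0.5778 0.0597 0.1742] F [ 0.7 -2.6 -3. ] M [-0.58 -0.08  0.02] w 0.0176 g
[... 204 characters left out ...]
 w 0.0169 g 60 j6 0.04
over 3 psi 62 t59.5 tcp [ 0.5948 -0.01    0.2155] F [-0.5 -0.5 -2.8] M [-0.02 -0.02  0.02] w 0.0174 g 60 j6 -1.13
 down True rim 53.2 t61.1 tcp [ 0.595  -0.0102  0.1742] F [ 0.3 -2.  -4.1] M [-0.56 -0.08 -0.03] w 0.0175 g 60 j6 -1.13
 turned, dMz 0.07 t63.1 tcp [ 0.5947 -0.0101  0.1743] F [-2.2 -3.8 -2.6] M [-0.96  0.91  0.05] w 0.0172 g 60 j6 -0.06
 up t64.1 tcp [ 0.5955 -0.0099  0.2167] F [-1.  -0.6 -3.1] M [-0.09  0.07  0.  ] w 0.0171 g 60 j6 -0.14
flange [0.5866 0.0248] r 0.0986 100
head@13.9 n32 red -98.3 dist 5.1 perp -0.3mm
head@103.9 n28 red -138.8 dist 5.1 perp -0.3mm
head@193.9 n32 red -102.3 dist 4.9 perp -0.2mm
head@283.9 n32 red -136.8 dist 5.4 perp -0.2mm
```

All bolts are at about 84 to 89°. Returning the wrench to its stand, then looking at the shields.

Run:
```python
from b import *
p=np.radians(77.7);xy=[.436,-.2245]
manip.move_linear([*C,.235],rate=.25,rot=down(p));manip.move_linear([*xy,.216],rate=.25);rep("over stand")
manip.move_linear([*xy,.185],rate=.08)
ok=lower(xy,p,.1305,step=.005);rep(f"down {ok}")
if ok:
    manip.set_gripper(.06);rep("open");manip.move_linear([*xy,.28],rate=.15)
    c,T=wrist();cv2.imwrite("pics/w5.png",c["image"][60:300,150:390])
    import m1;m1.bar(c,T,guess=xy)
    # stand foot and cup in the wrist view: non-blue dark cup mouth
    manip.move_pose([.622,.26,.30],down(np.radians(60)));c,T=wrist();cv2.imwrite("pics/w6.png",c["image"]);np.savez("pics/w6.npz",T=T,**c)
    c=cams.capture("scene");np.savez("pics/scene1.npz",**c);cv2.imwrite("pics/scene1.png",c["image"]);rep("")
    cv2.imwrite("pics/w56.png",np.hstack([cv2.imread("pics/w5.png"),cv2.imread("pics/w6.png")[:240]]))
```

```text
over stand t67.1 tcp [ 0.4364 -0.2241  0.2161] F [ 0.3 -0.4 -3.1] M [ 0.01 -0.04  0.02] w 0.0172 g 60 j6 -1.88
down True t71.1 tcp [ 0.4358 -0.2244  0.1302] F [ 0.3  0.1 -2.9] M [-0.04 -0.02 -0.02] w 0.0173 g 60 j6 -1.88
open t71.9 tcp [ 0.436  -0.2245  0.1305] F [-0.6  0.3 -0.5] M [-0.05  0.01 -0.03] w 0.0600 g 0 j6 -1.88
bar [ 434. -221.] [ 21.1 109. ] axis 168.0
 t75.1 tcp [0.6223 0.2588 0.3002] F [-0.   0.5  1.2] M [-0.    0.03  0.04] w 0.0599 g 0 j6 -0.69
```

View pics/w56.png

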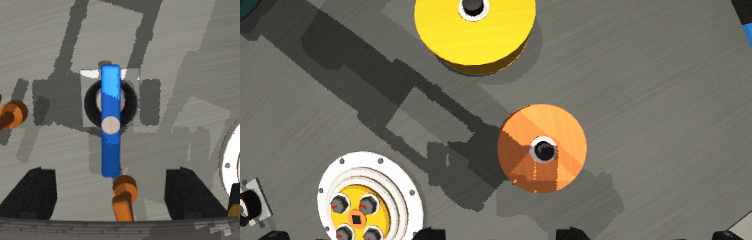

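The wrench is back in its cup (left, bar centre (111,122)), and the small shield is at about wrist pixel (304,150). Measuring both shields with the camera directly above each.

```bash
cat > sh.py <<'E'
from b import *
def above(xy,psi,z):
    p=np.radians(psi);x=np.array([-np.sin(p),np.cos(p)]);manip.move_linear([*(np.array(xy)-.07*x),z],rate=.25,rot=down(p));return wrist()
def shield(c,T,guess,hue,top,rad):
    h=cv2.cvtColor(c["image"],cv2.COLOR_BGR2HSV);v,u=np.indices(h.shape[:2])
    W=ray(c,T,np.c_[u.ravel(),v.ravel()].astype(float),top)[:,:2].reshape(*h.shape[:2],2)
    d=np.hypot(*(np.moveaxis(W,-1,0)-np.array(guess)[:,None,None]))
    m=(h[...,0]>=hue[0])&(h[...,0]<hue[1])&(h[...,1]>110)&(d<rad+.03)
    n,l,s,_=cv2.connectedComponentsWithStats(m.astype(np.uint8));m=l==1+s[1:,4].argmax()
    q=W[m];c0,r0=cv2.minEnclosingCircle((q*1000).astype(np.float32))
    W2=ray(c,T,np.c_[u.ravel(),v.ravel()].astype(float),top+.022)[:,:2].reshape(*h.shape[:2],2)
    dk=(h[...,2]<70)&(np.hypot(*(np.moveaxis(W2,-1,0)-(np.array(c0)/1000)[:,None,None]))<.022)
    k0,k=cv2.minEnclosingCircle((W2[dk]*1000).astype(np.float32))
    print("shield",np.round(c0,1),"r %.1f"%r0,"knob",np.round(k0,1),"r %.1f"%k);return np.array(c0)/1000
S=dict(guess=(.623,.265),hue=(0,14),top=.06,rad=.06);M=dict(guess=(.439,.3265),hue=(14,34),top=.1,rad=.072)
E
python3 - <<'E'
from sh import *
for psi in(60,):
    for D,z in((M,.3),(S,.26)):
        c,T=above(D["guess"],psi,z);shield(c,T,**D)
c,T=above(S["guess"],-60,.26);shield(c,T,**S);rep("")
E
```

```text
shield [439.8 330.6] r 72.2 knob [439.6 330.5] r 11.1
shield [649.8 272.8] r 36.3 knob [653.2 263.6] r 19.0
shield [617.3 347.6] r 13.7 knob [0. 0.] r 0.0
 t79.1 tcp [0.5624 0.23   0.2601] F [-0.7  0.2 -0.3] M [-0.08  0.14  0.01] w 0.0597 g 0 j6 1.39
```

```bash
python3 - <<'E'
from sh import *
c,T=above(S["guess"],60,.26);cv2.imwrite("pics/w7.png",c["image"]);np.savez("pics/w7.npz",T=T,**c)
s=cams.capture("scene");np.savez("pics/scene0.npz",**s)
cv2.imwrite("pics/w7b.png",np.hstack([c["image"][:300,130:390],s["image"][:300]]))
s=cams.capture("side");np.savez("pics/side0.npz",**s)
E
python3 m0.py | grep -E "copper|brass|scene|side|bar|bottle"
```

```text
scene table z 0.0008826247410838595
bar 269 [ 0.4391 -0.2208  0.154 ] rect [ 437. -223.] [ 17. 106.] zmax 0.1597 axis deg 167.1
bartop 175 [ 0.4394 -0.2222  0.1573] rect [ 436. -223.] [ 16. 106.] zmax 0.1598 axis deg 167.5
copper 2581 enc [0.6339 0.3149] 0.0603 z [0.0578 0.0608 0.0627]
brass 1260 enc [0.4427 0.339 ] 0.0708 z [0.096  0.1009 0.1026]
bottlecap 163 enc [0.7601 0.1605] 0.0133 z [0.1489 0.1505 0.152 ]
side table z 0.0007021071421188796
bar 594 [ 0.4324 -0.2288  0.1532] rect [ 432. -224.] [ 18. 108.] zmax 0.1595 axis deg 167.5
bartop 362 [ 0.4328 -0.2273  0.157 ] rect [ 432. -225.] [ 18. 109.] zmax 0.1597 axis deg 167.4
copper 126 enc [0.6313 0.3   ] 0.0568 z [0.0508 0.0557 0.0609]
brass 712 enc [0.438  0.3274] 0.073 z [0.0943 0.101  0.1028]
bottlecap 66 enc [0.7583 0.1589] 0.014 z [0.1399 0.1488 0.1519]
```

View pics/w7b.png

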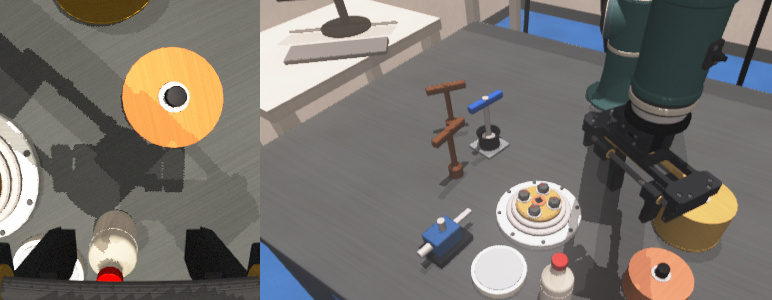

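The small shield was knocked to about (0.633, 0.315) (wrist crop (173,96)). The wrench is upright in the stand. Re-measuring and picking it up.

```bash
cat >> sh.py <<'E'
def pick(xy,psi,top,clear):
    p=np.radians(psi);manip.set_gripper(.05);manip.move_linear([*xy,top+.07],rate=.2,rot=down(p))
    ok=lower(xy,p,top+.0025,step=.01,rate=.06,lim=10);rep(f"down {ok}")
    manip.set_gripper(0,50);rep("grip");x0=manip.state()["tool_pos"]
    manip.move_linear([*xy,top+.02],rate=.04);rep("lift");manip.move_linear([*xy,top+clear],rate=.12)
    return manip.state()["tool_pos"][:2]
E
python3 - <<'E'
from sh import *
S["guess"]=(.633,.314)
c,T=above(S["guess"],60,.26);a=shield(c,T,**S)
c,T=above(a,-60,.26);b=shield(c,T,**S)
xy=(a+b)/2
if np.hypot(*(a-b))<.006:
    pick(xy,60,.06,.09);c=cams.capture("scene");cv2.imwrite("pics/s8.png",c["image"][100:,200:])
E
```

```text
shield [642.  307.9] r 58.6 knob [635.5 317. ] r 10.9
shield [607.6 301.7] r 50.4 knob [626.8 310.9] r 0.5
```

Run:
```python
from sh import *
S.update(guess=(.634,.316),hue=(0,22))
c,T=above(S["guess"],60,.26);a=shield(c,T,**S)
c,T=above(S["guess"],20,.26);b=shield(c,T,**S)
cv2.imwrite("pics/w9.png",c["image"])
xy=(a+b)/2
if np.hypot(*(a-b))<.005 and manip.state()["clock"]<100:
    pick(xy,60,.06,.09);c=cams.capture("scene");cv2.imwrite("pics/s8.png",c["image"][100:,200:])
```

```text
shield [635.7 317.2] r 60.1 knob [635.1 317.1] r 11.1
shield [635.5 317.3] r 60.1 knob [635.2 317.1] r 11.0
down True t90.8 tcp [0.6351 0.317  0.0617] F [ 0.2 -1.  -0.4] M [-0.04 -0.02  0.  ] w 0.0498 g 0 j6 -0.62
grip t91.3 tcp [0.6357 0.3171 0.0627] F [-1.2 -0.4  1.2] M [-0.21  0.14  0.01] w 0.0229 g 50 j6 -0.62
lift t91.9 tcp [0.6357 0.3173 0.0803] F [ 0.5 -0.6 -2.8] M [0.   0.02 0.  ] w 0.0230 g 50 j6 -0.62
```

```bash
ls pics
```

```text
s3.png
s3c.png
s8.png
scene0.npz
scene0.png
scene0b.png
scene1.npz
scene1.png
side0.npz
side0.png
side0b.png
w1.npz
w1.png
w12.png
w2.npz
w2.png
w2c.png
w3.png
w4.png
w5.png
w56.png
w6.npz
w6.png
w7.npz
w7.png
w7b.png
w9.png
wrist0.npz
wrist0.png
```

```bash
cat >> sh.py <<'E'
def place(psi,zc,seat):
    """carry to C at height zc, lower to TCP height seat, release, back up"""
    p=np.radians(psi);s=manip.state()["tool_pos"]
    manip.move_linear([*s[:2],zc],rate=.15);manip.move_linear([*C,zc],rate=.15,rot=down(p));rep("over")
    manip.move_linear([*C,seat+.035],rate=.08)
    ok=lower(C,p,seat+.0005,step=.003,rate=.03,lim=6);s=manip.state()["tool_pos"];rep(f"seated {ok}, above seat {1e3*(s[2]-seat):.1f} mm")
    if s[2]-seat>.004: return False
    manip.set_gripper(.05);manip.dwell(.3);rep("open");manip.move_linear([*C,seat+.16],rate=.15);return True
E
python3 - <<'E'
from sh import *
print(place(60,.165,.0627+.038))
E
```

```text
over t95.1 tcp [0.5866 0.0254 0.165 ] F [ 0.2  0.6 -1.7] M [ 0.01  0.   -0.06] w 0.0229 g 50 j6 -1.05
seated True, above seat 0.6 mm t98.6 tcp [0.5865 0.0248 0.1013] F [-0.6  0.4 -0.7] M [-0.03  0.04 -0.01] w 0.0228 g 50 j6 -1.05
open t99.5 tcp [0.5865 0.0248 0.1012] F [-0.   0.5  0.3] M [-0.04 -0.01  0.02] w 0.0503 g 0 j6 -1.05
True
```

Run:
```python
from sh import *
c,T=above(C,60,.30);shield(c,T,tuple(C),(0,22),.098,.06);z=c["image"]
c,T=above(M["guess"],60,.3);a=shield(c,T,**M)
c,T=above(a,20,.3);M["guess"]=tuple(a);b=shield(c,T,**M)
if np.hypot(*(a-b))<.004: pick((a+b)/2,60,.1,.05);rep("")
cv2.imwrite("pics/w10.png",z)
```

```text
shield [587.2  26.5] r 59.6 knob [587.   26.1] r 11.1
shield [439.8 330.6] r 72.1 knob [439.6 330.2] r 11.1
shield [439.8 330.7] r 72.1 knob [439.6 330.5] r 11.0
down True t107.0 tcp [0.4394 0.3303 0.1019] F [ 0.4 -0.2  0.7] M [ 0.02 -0.02  0.01] w 0.0499 g 0 j6 -0.45
grip t107.5 tcp [0.4394 0.3301 0.1025] F [-2.  -3.5  2.4] M [-0.54  0.24  0.07] w 0.0229 g 50 j6 -0.45
lift t108.1 tcp [0.4399 0.3308 0.1202] F [-0.4  0.2 -2.8] M [-0.06 -0.01 -0.  ] w 0.0227 g 50 j6 -0.45
 t108.5 tcp [0.4403 0.331  0.1506] F [-0.7  0.5 -3.2] M [-0.05  0.02 -0.04] w 0.0228 g 50 j6 -0.45
```

View pics/w10.png

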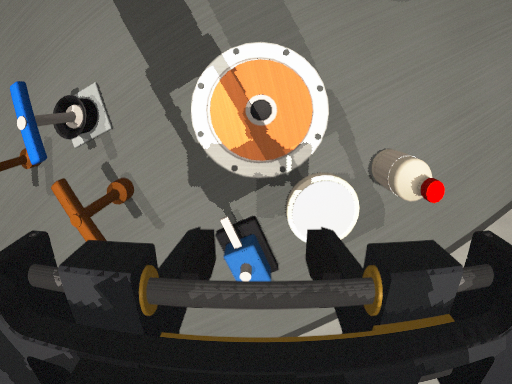

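The small shield sits centred on the cold head at (261,109), about 1.5 mm off, and the wrench is upright at left. Placing the middle shield.

```bash
python3 - <<'E'
from sh import *
ok=place(60,.245,.1025+.028);print(ok)
if ok:
    c,T=above(C,60,.33);shield(c,T,tuple(C),(14,34),.128,.072)
    j=[1.236,.264,1.604,0,1.274,-.037];manip.set_joints(j)
    for n in("scene","side"):
        c=cams.capture(n);np.savez(f"pics/{n}0.npz",**c);cv2.imwrite(f"pics/{n}9.png",c["image"])
    cv2.imwrite("pics/end.png",np.hstack([cv2.imread("pics/scene9.png")[60:360,120:480],cv2.imread("pics/side9.png")[60:360,90:470]]));rep("")
E
sed -i 's/z>.092)&(z<.108/z>.118)\&(z<.136/' m0.py; python3 m0.py | grep -E "brass|scene|side|bar|posit|bottle"
```

```text
over t111.7 tcp [0.5863 0.0254 0.245 ] F [-0.5 -0.8 -2.4] M [ 0.01 -0.01  0.04] w 0.0226 g 50 j6 -1.05
seated True, above seat 0.3 mm t115.8 tcp [0.5864 0.0248 0.1308] F [ 0.7  0.2 -2.2] M [-0.01 -0.01  0.02] w 0.0226 g 50 j6 -1.05
open t116.7 tcp [0.5865 0.0248 0.131 ] F [ 0.1 -0.8 -0.2] M [0.02 0.02 0.01] w 0.0497 g 0 j6 -1.05
True
shield [586.9  26. ] r 71.7 knob [586.8  25.4] r 11.1
 t121.3 tcp [0.199  0.645  0.2388] F [-0.2 -0.2 -0.1] M [ 0.01 -0.01  0.01] w 0.0500 g 0 j6 -0.04
scene table z 0.0009099936002249231
bar 255 [ 0.4402 -0.2211  0.1543] rect [ 436. -223.] [ 17. 107.] zmax 0.1597 axis deg 167.0
bartop 171 [ 0.4398 -0.2223  0.1572] rect [ 435. -224.] [ 17. 106.] zmax 0.1599 axis deg 167.1
posit 459 [ 0.7785 -0.1023  0.0654] rect [ 774. -105.] [46. 67.] zmax 0.0673 axis deg 163.3
brass 2243 enc [0.5862 0.0248] 0.0718 z [0.1272 0.1288 0.1304]
bottlecap 166 enc [0.7602 0.1599] 0.0133 z [0.1489 0.1507 0.1522]
side table z 0.0007114851171515779
bar 598 [ 0.433  -0.229   0.1531] rect [ 433. -226.] [ 18. 108.] zmax 0.1594 axis deg 167.8
bartop 371 [ 0.4337 -0.2277  0.1569] rect [ 433. -225.] [ 17. 108.] zmax 0.1596 axis deg 167.7
posit 314 [ 0.7801 -0.1234  0.0621] rect [ 908. -232.] [149. 423.] zmax 0.067 axis deg 131.2
brass 1407 enc [0.5852 0.0236] 0.0737 z [0.121  0.1286 0.1302]
bottlecap 64 enc [0.7579 0.1575] 0.0127 z [0.1399 0.149  0.1517]
```

View pics/end.png

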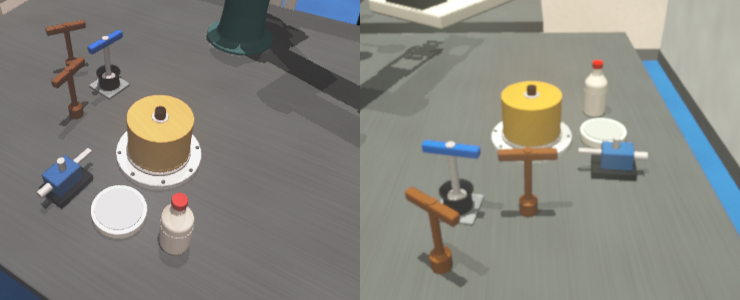

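Both views show the middle shield square on its ledge, with its top at 128 mm and centred within 1.5 mm. The wrench is in its stand, the bystanders are unmoved, and there is no aluminium shield on the table. Handing in.

```bash
python3 -c "
from cell import order
print(order.close_job())"
```

```text
the job is handed in; nothing more can be done
None
```

The job is handed in, and no verdict came back: all four bolts were turned crosswise in two passes to about 84–89°, the small and middle shields are seated about 1.5 mm off centre or less (no large shield was laid out), and the wrench is back in its stand.

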